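# Winder cap off, whichever way its thread runs

## Task

On the bobbin winder, first put the speed lever to idle, which is straight up, and leave it there. Then unscrew the metal cap from the spindle on top of the bobbin: nobody knows whether its thread is left- or right-handed, so try gently one way and, if it does not give, the other, and never force it by twisting or pulling hard. Lift the cap at least 6 cm clear of the bobbin and finish while still holding it up in the gripper, level and still, touching nothing else; leave the other things on the table alone.

Things in the scene. Friction and masses are not known exactly. Their poses are not given: they have to be found in the camera images.
- lever (a joint): Angle of the winder's speed lever in rad, -0.8 to 0.8: 0 is straight up (idle), positive leans towards the winder's +x, negative towards its -x. It starts leaning to +x by 0.35 to 0.75. It moves lightly (about 1 N at the knob) and stays where it is left. Push the knob, or pinch it with no more than about 20 N: a hard pinch keeps it from pivoting in the fingers.
- lever_knob (a point): Centre of the round black knob, 26 mm diameter, at the top of the lever, 75 mm from the lever's pivot; the rod below it is 10 mm thick. Its axes turn with the lever: z along the rod away from the pivot, y along the hinge axis.
- lever_pivot (a point): Pivot point of the lever, 72 mm above the table; it hinges about the winder's y axis through this point. The black lever block below it is 60 mm (x) by 36 mm (y), its top 69 mm above the table.
- winder: Electric bobbin winder, fixed to the table: a white box 150 mm (x) by 290 mm (y) by 55 mm high, origin at the centre of its underside, z up. The lever stands on its +y half (75 mm along +y), the upright spindle with a wooden bobbin on its -y half (65 mm along -y). The bobbin's flanges are 80 mm across; the upper one's top is 110 mm above the table.
- spindle_seat (a point): Centre of the bobbin's top face, on the spindle's axis, 110 mm above the table, axes as the winder's. The cap's underside rests here; inside the cap the spindle rises 34 mm. The coarse quarter-turn thread is left- or right-handed, changes from start to start and cannot be seen. It has about 2 mm of axial play and 1.5 mm sideways; until unscrewed it holds the cap down.
- cap: Aluminium cap screwed on the spindle above the bobbin, 0.13 to 0.21 kg: twelve-sided, 56 mm across flats (58 mm over the corners), 44 mm high, hollow from below, a black dot on top. Origin at the centre of its underside, z up; one flat faces its +x, the others follow every 30 degrees. Seated at the start, its axes are the winder's.
- cap_top (a point): Centre of the cap's top, 44 mm above its underside. Turned the wrong way the cap stops dead after about 8 degrees; the right way it turns easily and comes straight off once turned 65 to 115 degrees (a quarter turn). Forcing means cap and spindle press on each other with over 150 N; with a 20 N grip, turned in small steps until the moment opposes by 0.4 N m, it stays far below.
- round_box: Bystander: round white ceramic box with a wooden lid, 110 mm diameter, 54 mm high, origin at the centre of its underside.
- cup: Bystander: green cup, 86 mm diameter, 100 mm high, origin at the centre of its underside.
- fox: Bystander: small ochre fox figurine, 52 mm across its foot, about 90 mm high, origin at the centre of its underside.
Not all that is in view belongs to the job. Of the things like the cap, leave any that is pink or red; of the rest the larger one is meant.

How it is judged:
By the outcome, as a careful person would: the job done as asked, in the order asked, and still so for the second after the job is handed in, while the arm keeps its last pose, push and grip.
It also fails if it takes over 58 s, if anything falls off the work surface, if the arm or the gripper's body presses on something with over 40 N, if the wrist force passes 120 N, or if a joint passes its speed limit or range.

## Robot

A 6-joint arm with a two-finger parallel gripper is mounted at the origin on the work surface. World frame = base frame: x ahead of the robot, y to its left, z up, the work surface at z = 0. Lengths are in m, angles in rad, forces in N, time in s.
With the tool pointing down it reaches from about 0.325 to 0.775 m from the base axis. Payload 5.5 kg.
Tool frame: the origin (TCP) lies between the finger pads; the fingertips stand 8 mm ahead of it and the grasp point (between the pads) lies 11 mm behind it (tcp_to_tips is the distance from the TCP to the fingertips, in m); z points along the fingers, y is the line along which they close (so a half turn about z gives the same grasp; the last joint's range is limited). The gripper opens to 88 mm and grips with 3 to 60 N. Pads are 20 mm wide; open, the fingers measure 115 mm over their backs; the gripper's body (75 mm by 178 mm) begins 61 mm behind the grasp point.
Start: joints at [1.114, 0.091, 1.231, -0, 1.82, -0.057], TCP at [0.234, 0.553, 0.231] pointing down, gripper open.
Joint ranges: [-2.87, 2.87], [-0.86, 2.18], [0.17, 2.46], [-1.51, 4.65], [0.06, 2.69], [-2.65, 2.65]. Speed limits (rad/s): [2.57, 2.57, 3.01, 3.14, 3.14, 3.14].

## Interface

Orientations are given as a unit quaternion [w, x, y, z].
In Python, from bench import * gives the robot as it stands. Calls block until the motion is done:
- move_to(position, orientation): joint-space move of the TCP to a pose.
- move_l(position, speed=0.15, orientation=None): straight line of the TCP; orientation=None keeps the orientation; speed is the mean speed in m/s.
- movej(angles): joint-space move.
- gripper_open() and close(): open the fingers fully, or close them until they stop; the grip force is fixed at half the most.
- hold(seconds).
- inverse_kinematics(position, orientation): joint angles nearest the present ones, or None.
- state(): the state.
- get_image(name): name is "scene" or "side" or "wrist"; returns a dict with "frame" (480x640x3 uint8, blue, green, red), "depth" (480x640 float32, m along the optical axis (not along the pixel's ray), 0 where there is no reading), "camera_matrix" (3x3 intrinsics, pixels), "view" (4x4, takes a point from world to camera coordinates). Camera axes: x right, y up, looking along -z (the intrinsics and any distortion apply to the point x, -y, -z); pixel columns grow to the right and rows downward; lengths in m; the calibration is good to about 2 mm. A picture is of the moment at which its call begins.
A pose or a line that the arm cannot do raises IKError and nothing moves.
- job_done(): hands the job in; it is judged then, once.
The state is a dict: "time": time; "joint_pos": joint angles; "dq": joint speeds; "joint_torque": joint torques, N m; "ee_pos": TCP position; "ee_rot": TCP orientation; "ft_force": force on the tool from outside, world axes, zero at the start; "moment": the same for the moment, N m; "finger_gap": finger opening in m; "finger_force": force on a finger pad.
Only numpy, scipy, OpenCV 4.12 (cv2) and the standard library are available. Lean on these libraries where they do the work, as an engineer would, in place of code of your own. Each camera call takes 0.05 s, during which the arm holds its last target. There are 200 camera calls.

## Working session

There is one attempt and no reset: what is moved stays moved. The work goes in short steps, each a Python script; the robot and the scene stay as the last script left them, time stands still between calls to the robot, and variables do not carry over. Pictures are saved under pics/ and viewed, at most 10 in all, crops included, and the job is handed in when it is done.

```bash
ls; mkdir -p pics; python3 - <<'E'
from bench import *
import cv2,numpy as np
s=state();print({k:np.round(v,3) for k,v in s.items()})
ims=[]
for n in("scene","side"):
    g=get_image(n);np.savez(f"pics/{n}0.npz",**g);cv2.imwrite(f"pics/{n}0.png",g["frame"])
    print(n,g["camera_matrix"],np.round(g["view"],3),(g["depth"]>0).mean(),[k for k in g])
E
```

```text
pics
{'time': np.float64(0.0), 'joint_pos': array([ 1.114,  0.092,  1.232,  0.   ,  1.82 , -0.057]), 'dq': array([-0.   , -0.001,  0.001, -0.001,  0.001,  0.002]), 'joint_torque': array([ 2.0000e-03, -4.4642e+01, -4.0647e+01,  7.0000e-02,  2.9000e-02,
       -0.0000e+00]), 'ee_pos': array([0.233, 0.552, 0.23 ]), 'ee_rot': array([-0.   ,  0.199,  0.98 , -0.001]), 'ft_force': array([ 0.385, -0.209,  0.148]), 'moment': array([ 0.008, -0.058, -0.029]), 'finger_force': np.float64(0.0), 'finger_gap': np.float64(0.088)}
scene [[599.05495739   0.         322.36501179]
 [  0.         599.05495739 227.88671715]
 [  0.           0.           1.        ]] [[-0.634  0.773 -0.01   0.351]
 [-0.637 -0.514  0.575  0.303]
 [ 0.439  0.371  0.818 -1.654]
 [ 0.     0.     0.     1.   ]] 0.995849609375 ['frame', 'depth', 'camera_matrix', 'view']
side [[451.96991866   0.         315.5187253 ]
 [  0.         451.96991866 228.53907614]
 [  0.           0.           1.        ]] [[ 0.753 -0.658  0.003 -0.421]
 [ 0.417  0.481  0.771 -0.369]
 [-0.509 -0.58   0.636 -0.665]
 [ 0.     0.     0.     1.   ]] 0.9960091145833333 ['frame', 'depth', 'camera_matrix', 'view']
```

View pics/scene0.png

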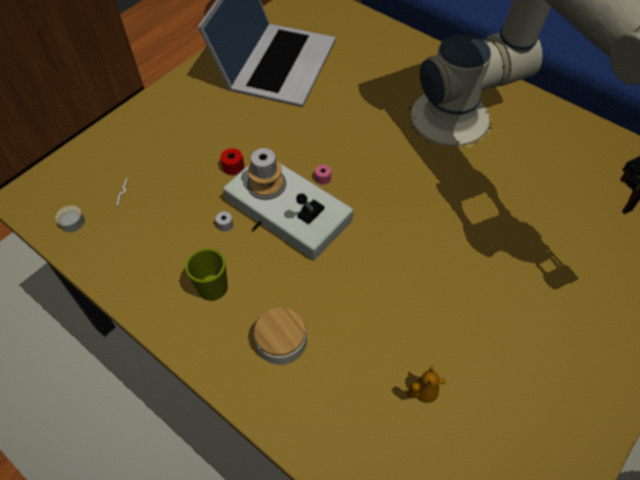

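View pics/side0.png

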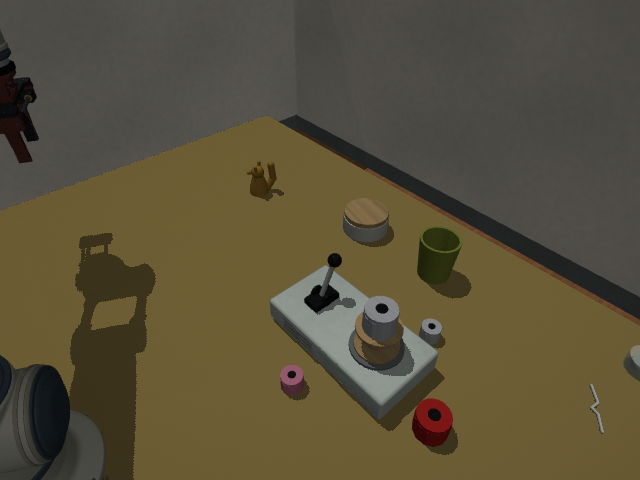

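Candidates for the cap are:
- silver on the bobbin: scene (263,163), side (381,318)
- small silver on the table: scene (224,220), side (431,331)
- red: scene (232,160), side (433,422)
- pink: scene (323,173), side (291,378)

The silver one on the bobbin fits: it isn't red or pink, it's the larger of the two silver ones, and it sits on the spindle. The lever knob is at scene (302,199), side (335,260). Next I'll measure these and confirm the cap with a crop.

```bash
cat > vis.py <<'E'
import numpy as np,cv2
def cloud(g):
    K=g["camera_matrix"];d=g["depth"];v,u=np.mgrid[:480,:640]
    c=np.stack([(u-K[0,2])/K[0,0]*d,-(v-K[1,2])/K[1,1]*d,-d],-1)
    V=g["view"];return (c-V[:3,3])@V[:3,:3]
def ray(g,px):
    K=g["camera_matrix"];V=g["view"];d=np.array([(px[0]-K[0,2])/K[0,0],-(px[1]-K[1,2])/K[1,1],-1])
    d=V[:3,:3].T@d;return -V[:3,:3].T@V[:3,3],d/np.linalg.norm(d)
def plane(g,px,z):
    o,d=ray(g,px);return o+d*(z-o[2])/d[2]
def tri(rs):
    A=sum(np.eye(3)-np.outer(d,d) for o,d in rs);b=sum((np.eye(3)-np.outer(d,d))@o for o,d in rs)
    p=np.linalg.solve(A,b);return p,[np.linalg.norm(np.cross(p-o,d)) for o,d in rs]
def blob(m,near):
    n,l,s,c=cv2.connectedComponentsWithStats(m.astype(np.uint8))
    i=1+np.argmin(np.linalg.norm(c[1:]-near,axis=1));return c[i],s[i],l==i
E
python3 - <<'E'
from vis import *
G={n:dict(np.load(f"pics/{n}0.npz")) for n in("scene","side")}
rk=[];rd=[]
for n,kp,dp in(("scene",(302,199),(263,156)),("side",(335,260),(381,309))):
    g=G[n];P=cloud(g);f=g["frame"].astype(int);hsv=cv2.cvtColor(g["frame"],cv2.COLOR_BGR2HSV)
    z=P[...,2]
    top=(abs(z-.055)<.006)&(hsv[...,1]<70)&(hsv[...,2]>60)
    c,s,m=blob(top,(290,210) if n=="scene" else (350,340))
    pts=P[m][:,:2].astype(np.float32);r=cv2.minAreaRect(pts);print(n,"winder rect",r,s[4],np.median(z[m]))
    dark=f.max(2)<45
    for nm,p,l in(("knob",kp,rk),("dot",dp,rd)):
        c,s,m=blob(dark,p);print(nm,c,s,np.median(P[m],0).round(4));l.append(ray(g,c))
    ct=(abs(z-.154)<.006)&(hsv[...,1]<70);c,s,m=blob(ct,dp);print("captop",c,s,P[m].mean(0),cv2.minEnclosingCircle(P[m][:,:2].astype(np.float32)),plane(g,c,.154))
    hot=(z>.16)&(P[...,0]>.2)&(np.hypot(P[...,0]-P[m].mean(0)[0],P[...,1]-P[m].mean(0)[1])<.25);print("above .16",hot.sum(),P[hot].max(0) if hot.any() else 0)
print(tri(rk),tri(rd))
a=cv2.resize(G["scene"]["frame"][130:250,200:360],(640,480));b=cv2.resize(G["side"]["frame"][230:450,260:460],(400,440))
cv2.imwrite("pics/crop.png",np.hstack([cv2.resize(a,(400,300)),cv2.resize(b,(360,300))]))
E
```

```text
scene winder rect ((0.5226863026618958, -0.13404904305934906), (0.15266317129135132, 0.2929227650165558), 0.6741364598274231) 4083 0.05646419764984516
knob [308.37270341 209.11023622] [297 194  27  29 381] [ 0.5345 -0.0561  0.0716]
dot [262.5 156.5] [260 155   6   4  22] [ 0.5221 -0.1993  0.1564]
captop [262.86772487 157.88359788] [251 148  25  21 378] [ 0.52466426 -0.1972604   0.15546852] ((0.5249888896942139, -0.19926835596561432), 0.030936554074287415) [ 0.52384651 -0.19819467  0.154     ]
above .16 10 [ 0.54540531 -0.18787986  0.16163564]
side winder rect ((0.49721071124076843, -0.16115127503871918), (0.0, 0.0), 0.0) 1 0.060809149423140495
knob [334.21153846 259.85897436] [328 253  14  15 156] [ 0.5465 -0.0642  0.1498]
dot [381.41304348 308.07608696] [376 304  12   9  92] [ 0.5219 -0.1999  0.1573]
captop [381.1140553  310.49193548] [363 296  37  31 868] [ 0.51941838 -0.20153907  0.15546484] ((0.5221709609031677, -0.19958557188510895), 0.028827019035816193) [ 0.52028411 -0.2009653   0.154     ]
above .16 0 0
(array([ 0.55966713, -0.04140637,  0.12612355]), [np.float64(0.006584443440647898), np.float64(0.006584443440647953)]) (array([ 0.52267253, -0.19957322,  0.15671877]), [np.float64(0.00037100312845251665), np.float64(0.0003710031284525966)])
```

View pics/crop.png

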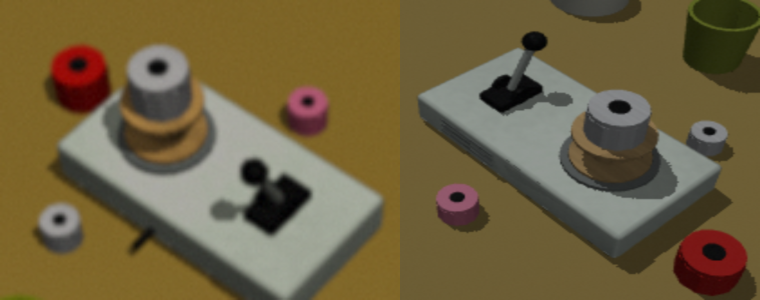

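The crop confirms it: the larger silver cap is on the bobbin (side (381,308)), with a smaller silver one on the table. The lever leans to +x. Next I'll push the knob from its +x side with the fingers closed.

```bash
cat > rob.py <<'E'
from bench import *
from vis import *
W=np.array([.5227,-.134]);YAW=np.radians(.67)
ux=np.array([np.cos(YAW),np.sin(YAW),0]);uy=np.array([-np.sin(YAW),np.cos(YAW),0])
PIV=np.r_[W,0.072]+.075*uy
def down(psi): return np.array([0,np.cos(psi/2),np.sin(psi/2),0])
def rep(t=""):
    s=state();print(t,round(s["time"],2),"p",s["ee_pos"].round(4),"F",s["ft_force"].round(2),"M",s["moment"].round(3),"gap",round(float(s["finger_gap"]),4),"ff",round(float(s["finger_force"]),1),"j6",s["joint_pos"][5].round(3));return s
def lever(tag):
    "knob angle from round dark blob, both views"
    for n,h in(("scene",(302,199)),("side",(335,260))):
        g=get_image(n) if tag else dict(np.load(f"pics/{n}0.npz"))
        if tag: cv2.imwrite(f"pics/{n}_{tag}.png",g["frame"])
        # ray onto the plane of lever motion (through pivot, normal uy), knob centre
        c=KN[n];o,d=ray(g,c);p=o+d*((PIV-o)@uy)/(d@uy);v=p-PIV
        print(n,p.round(4),"len",np.linalg.norm(v).round(4),"ang",np.arctan2(v@ux,v[2]).round(3))
KN={"scene":(301.6,198.8),"side":(334.2,259.9)}
E
python3 - <<'E'
from rob import *
lever("");print(PIV,tri([ray(dict(np.load(f"pics/{n}0.npz")),KN[n]) for n in KN]))
for psi in (0,np.pi,np.pi/2): print(psi,inverse_kinematics(PIV+.1*ux+[0,0,.07],down(psi)))
E
```

```text
scene [ 0.5514 -0.0587  0.1418] len 0.0759 ang 0.401
side [ 0.5519 -0.0587  0.1425] len 0.0767 ang 0.403
[ 0.52182299 -0.05900513  0.072     ] (array([ 0.55185305, -0.05846595,  0.14242036]), [np.float64(0.0001598456833326526), np.float64(0.0001598456833327861)])
0 [-1.47214718e-01  1.57055330e-01  1.31588334e+00 -4.44089210e-16
  1.66865398e+00  1.42358161e+00]
3.141592653589793 [-1.47214718e-01  1.57055330e-01  1.31588334e+00 -4.44089210e-16
  1.66865398e+00 -1.71801105e+00]
1.5707963267948966 [-1.47214718e-01  1.57055330e-01  1.31588334e+00 -4.44089210e-16
  1.66865398e+00 -1.47214718e-01]
```

```bash
python3 - <<'E'
from rob import *
q=down(YAW)
T=lambda dx,z: PIV*[1,1,0]+dx*ux+[0,0,z]
move_to(T(.085,.24),q); close(); 
move_l(T(.085,.138),.2); rep("low")
move_l(T(.045,.138),.08); rep("contact soon")
move_l(T(.023,.138),.05); hold(.2); rep("end")
g=get_image("side");cv2.imwrite("pics/push.png",g["frame"][180:340,260:460].repeat(3,0).repeat(3,1))
move_l(T(.06,.138),.15); move_l(T(.085,.25),.2)
rep("up")
ims=[]
for n,(a,b,c,d) in(("scene",(170,240,270,370)),("side",(230,320,280,400))):
    g=get_image(n);np.savez(f"pics/{n}1.npz",**g)
    f=g["frame"][a:b,c:d]; ims.append(cv2.resize(f,(400,400*f.shape[0]//f.shape[1])))
cv2.imwrite("pics/lev1.png",np.vstack(ims))
E
```

```text
low 4.63 p [ 0.6072 -0.0581  0.1392] F [ 0.23 -0.44  0.58] M [-0.021  0.109 -0.032] gap 0.0002 ff 0.0 j6 1.408
contact soon 5.28 p [ 0.567  -0.0586  0.1387] F [-0.9  -0.25  0.13] M [-0.015  0.157  0.035] gap 0.0006 ff 0.0 j6 1.397
end 6.08 p [ 0.5448 -0.0587  0.1378] F [0.24 0.47 0.49] M [-0.038  0.111  0.008] gap 0.0006 ff 0.0 j6 1.39
up 7.25 p [ 0.6062 -0.058   0.249 ] F [ 0.2   0.32 -1.08] M [-0.011  0.153  0.055] gap 0.0001 ff 0.0 j6 1.408
```

View pics/lev1.png

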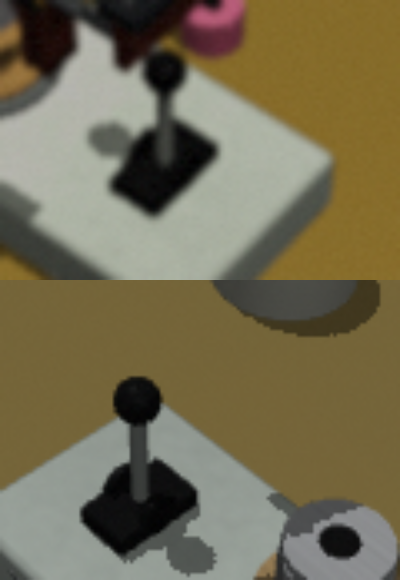

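The lever now stands about upright: the knob is at scene ≈ (311,188), side ≈ (321,266). I'll measure the angle.

```bash
python3 - <<'E'
from rob import *
for n,h in(("scene",(311,188)),("side",(320.7,265.6))):
    g=dict(np.load(f"pics/{n}1.npz"));f=g["frame"].max(2)
    # circle-size window around the knob, darkness threshold
    m=np.zeros_like(f);cv2.circle(m,(round(h[0]),round(h[1])),8,1,-1)
    c,s,_=blob((f<45)&(m>0),h);print(n,c,s)
    for cc in (h,c):
        o,d=ray(g,cc);p=o+d*((PIV-o)@uy)/(d@uy);v=p-PIV;print(p.round(4),np.linalg.norm(v).round(4),np.arctan2(v@ux,v[2]).round(3))
    P=cloud(g);print(P[round(h[1]),round(h[0])])
# check camera bias with block/pivot: white-top rect again
g=dict(np.load("pics/side1.npz"));P=cloud(g);hs=cv2.cvtColor(g["frame"],cv2.COLOR_BGR2HSV)
print("side white z",[ (np.median(P[y,x],0)) for x,y in ((300,330),)], hs[330,300])
m=(abs(P[...,2]-.055)<.006)&(hs[...,1]<90)&(hs[...,2]>60)
m=cv2.morphologyEx(m.astype(np.uint8),cv2.MORPH_OPEN,np.ones((3,3)))>0
c,s,m=blob(m,(350,340));print(s,cv2.minAreaRect(P[m][:,:2].astype(np.float32)))
E
```

```text
scene [310.52380952 187.39285714] [305 182  11  13  84]
[ 0.5185 -0.059   0.1476] 0.0756 -0.043
[ 0.5201 -0.059   0.1512] 0.0792 -0.022
[ 0.52619417 -0.05219981  0.16028635]
side [320.71165644 265.85276074] [314 259  14  15 163]
[ 0.5186 -0.059   0.1496] 0.0777 -0.041
[ 0.5187 -0.059   0.149 ] 0.077 -0.041
[ 0.51426278 -0.06464102  0.15553422]
side white z [np.float64(0.05352804178847688)] [60 13 98]
[ 270  270  168  136 7391] ((0.5213136672973633, -0.13481293618679047), (0.1509007066488266, 0.2900141477584839), 0.47211122512817383)
```

```bash
python3 - <<'E'
from rob import *
g=get_image("wrist");np.savez("pics/w1.npz",**g);cv2.imwrite("pics/w1.png",g["frame"])
V=g["view"];print("cam",-V[:3,:3].T@V[:3,3],"look",-V[2,:3]);print(V.round(3),g["camera_matrix"])
E
```

```text
cam [ 0.69002708 -0.05667802  0.40136181] look [-0.29980329 -0.00272311 -0.95399715]
[[ 0.012 -1.    -0.001 -0.064]
 [ 0.954  0.012 -0.3   -0.537]
 [ 0.3    0.003  0.954 -0.59 ]
 [ 0.     0.     0.     1.   ]] [[406.70416029   0.         314.38283682]
 [  0.         406.70416029 237.46853488]
 [  0.           0.           1.        ]]
```

View pics/w1.png

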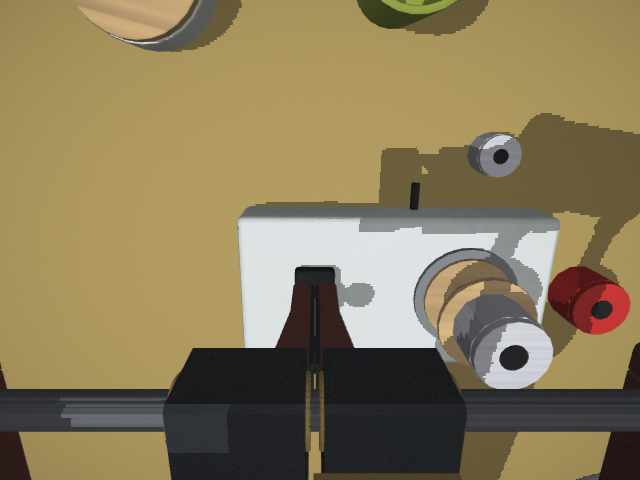

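The wrist view shows the cap at (514,357). The fingers hide the lever, which is behind (315,270). On the way to the cap I'll take a side-stepped wrist view of the knob and its block.

```bash
python3 - <<'E'
from rob import *
move_l([.48,-.15,.26],.25); hold(.1); rep()
g=get_image("wrist");np.savez("pics/w2.npz",**g)
P=[PIV]; 
cv2.imwrite("pics/w2.png",cv2.resize(g["frame"][180:420,60:380],(800,600)))
E
```

```text
8.28 p [ 0.4807 -0.1492  0.2593] F [-0.56  0.3  -0.96] M [ 0.009  0.153 -0.025] gap 0.0006 ff 0.0 j6 1.189
```

View pics/w2.png

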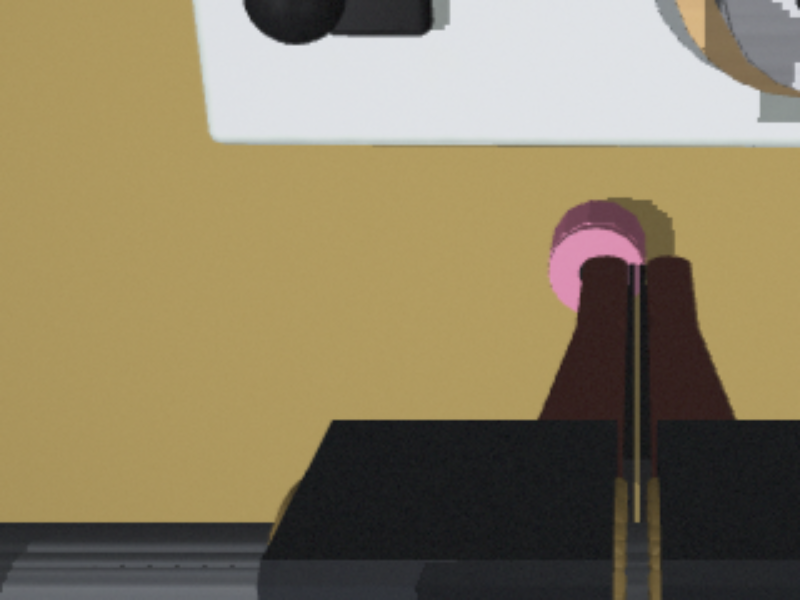

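The knob is at the crop's top edge, around (295,0). I'll re-crop the same frame and measure it against the box edges.

```bash
python3 - <<'E'
from rob import *
g=dict(np.load("pics/w2.npz"));f=g["frame"]
cv2.imwrite("pics/w2b.png",cv2.resize(f[80:260,90:330],(800,600)))
P=cloud(g);hs=cv2.cvtColor(f,cv2.COLOR_BGR2HSV)
m=(abs(P[...,2]-.055)<.008)&(hs[...,1]<60)&(hs[...,2]>90)
m=cv2.morphologyEx(m.astype(np.uint8),cv2.MORPH_OPEN,np.ones((3,3)))>0
c,s,m=blob(m,(200,180));print(s,np.median(P[m][:,2]),cv2.minAreaRect(P[m][:,:2].astype(np.float32)))
# box edges at mid column by rows at knob col
dark=f.max(2)<60
k=dark&(P[...,2]>.12);k[:, 270:]=0;k[300:]=0
n=blob(k,(180,170));print("knob",n[0],n[1]);(cc,rr)=cv2.minEnclosingCircle(np.argwhere(n[2])[:,::-1].astype(np.float32));print(cc,rr)
o,d=ray(g,cc);p=o+d*((.147-o[2])/d[2]);print("knob",p)
b=dark&(abs(P[...,2]-.069)<.008);b[:, 270:]=0;b[300:]=0
n=blob(b,(180,150));print("block",n[1],P[n[2]].min(0),P[n[2]].max(0))
E
```

```text
[  124    65   347   174 42499] 0.0545909756029813 ((0.5251460671424866, -0.13384512066841125), (0.14988255500793457, 0.28902745246887207), 0.47174057364463806)
knob [177.3963751  177.33884949] [ 157  158   42   40 1269]
(177.42857360839844, 177.2857208251953) 20.74981689453125
knob [ 0.52164901 -0.05843081  0.147     ]
block [ 183  122   50   72 2453] [ 0.49527598 -0.07669982  0.06105047] [ 0.55463538 -0.04073322  0.07698055]
```

View pics/w2b.png

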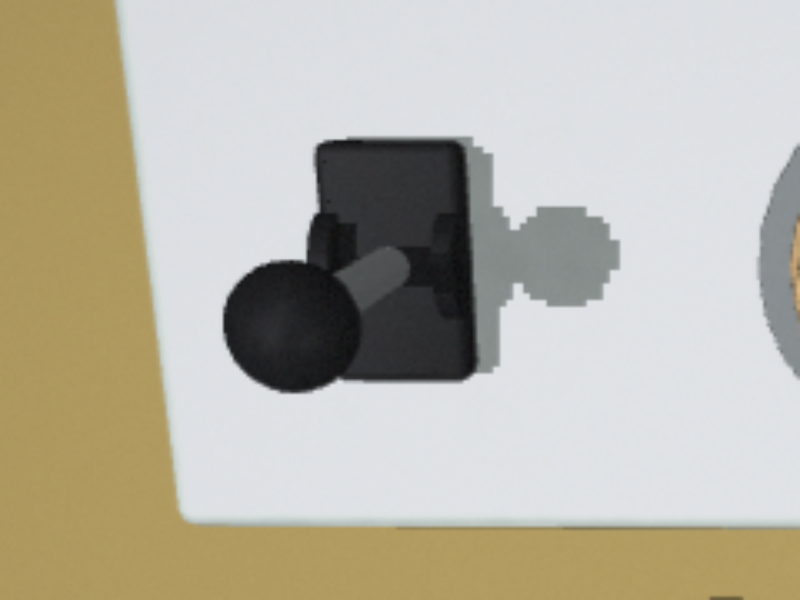

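All three views agree the lever is about 0.035 rad past idle (knob about 2.8 mm too far to -x). I'll nudge it back from the -x side and re-measure with the same view.

```bash
cat >> rob.py <<'E'
def kerr():
    move_l([.48,-.15,.26],.3); hold(.15)
    g=get_image("wrist");f=g["frame"];P=cloud(g);hs=cv2.cvtColor(f,cv2.COLOR_BGR2HSV)
    m=(abs(P[...,2]-.055)<.008)&(hs[...,1]<60)&(hs[...,2]>90)
    m=cv2.morphologyEx(m.astype(np.uint8),cv2.MORPH_OPEN,np.ones((3,3)))>0
    c,s,m=blob(m,(200,180));r=cv2.minAreaRect(P[m][:,:2].astype(np.float32))
    k=(f.max(2)<60)&(P[...,2]>.12);k[:,270:]=0;k[300:]=0
    n=blob(k,(180,170));cc,rr=cv2.minEnclosingCircle(np.argwhere(n[2])[:,::-1].astype(np.float32))
    o,d=ray(g,cc);p=o+d*((.147-o[2])/d[2]);e=p[0]-(r[0][0]-.0007)
    print("rect",np.round(r[0],4),"ang",round(r[2],2),"knob",p.round(4),rr,"err",round(e,4));return e
E
python3 - <<'E'
from rob import *
y=PIV[1]; X=.4955
for i in range(3):
    move_l([.455,y,.26],.3); move_l([.455,y,.138],.25); move_l([X-.012,y,.138],.15); move_l([X,y,.138],.04); hold(.2); rep(f"push {X:.4f}")
    move_l([.455,y,.138],.2); move_l([.455,y,.26],.3)
    e=kerr()
    if e>-.0012: break
    X+=min(-e,.003)
rep()
E
```

```text
push 0.4955 10.43 p [ 0.4954 -0.059   0.1379] F [0.11 0.01 0.04] M [ 0.002  0.135 -0.064] gap 0.0002 ff 0.0 j6 1.372
rect [ 0.5251 -0.134 ] ang 0.46 knob [ 0.5218 -0.0583  0.147 ] 20.76637077331543 err -0.0026
push 0.4981 14.12 p [ 0.498 -0.059  0.138] F [-0.15 -0.19 -0.59] M [-0.019  0.132 -0.006] gap 0.0007 ff 0.0 j6 1.373
rect [ 0.5252 -0.134 ] ang 0.44 knob [ 0.5248 -0.0584  0.147 ] 20.880712509155273 err 0.0003
 15.71 p [ 0.4799 -0.1491  0.2597] F [ 0.47  0.37 -0.16] M [-0.043  0.219 -0.028] gap 0.0003 ff 0.0 j6 1.189
```

The lever is at idle within about 0.3 mm at the knob. Now I'll grasp the cap with the jaws along x, on its ±x flats.

```bash
python3 - <<'E'
from rob import *
psi=np.pi/2+np.radians(.5); C=np.array([.5237,-.1993])
gripper_open()
move_to([*C,.25],down(psi)); 
move_l([*C,.1265],.15); hold(.2); rep("before")
close(); hold(.2); rep("closed")
g=get_image("side");cv2.imwrite("pics/grasp.png",cv2.resize(g["frame"][200:400,260:500],(600,500)))
E
```

```text
before 19.7 p [ 0.5242 -0.1995  0.1277] F [-0.97  0.44 -0.32] M [-0.055  0.086  0.033] gap 0.0878 ff 0.0 j6 -0.433
closed 20.5 p [ 0.5237 -0.1993  0.1265] F [-0.08  0.09 -0.33] M [-0.063 -0.017  0.018] gap 0.0561 ff 30.0 j6 -0.433
```

View pics/grasp.png

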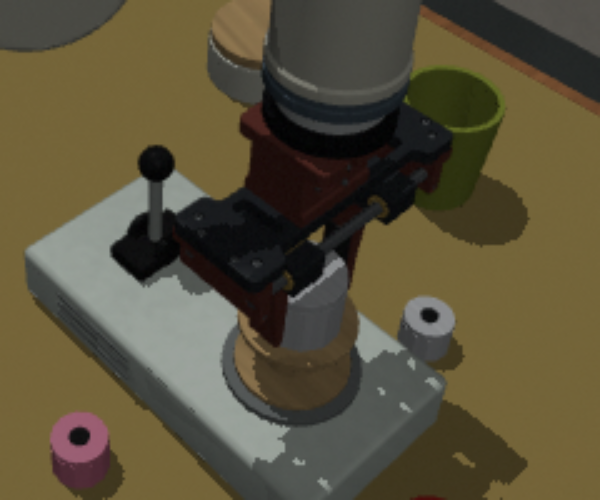

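The fingers hold the cap on its flats: gap 56.1 mm, no side force. Now I'll try turning it gently.

```bash
cat >> rob.py <<'E'
def turn(total,step,lim=.3):
    "turn j6 in small steps; stop at opposing moment; returns turned angle (deg), blocked"
    s=state();q0=np.array(s["joint_pos"]);M0=s["moment"][2];d=0
    while abs(d)<abs(total)-1e-6:
        d+=np.sign(total)*min(step,abs(total)-abs(d));q=q0.copy();q[5]+=np.radians(d);movej(q)
        s=state();dm=s["moment"][2]-M0
        if abs(dm)>.12: hold(.05);s=state();dm=s["moment"][2]-M0
        F=s["ft_force"]
        if abs(dm)>lim or np.linalg.norm(F)>20: rep(f"stop at {d:.1f}, dM {dm:.2f}");return d,True
    rep(f"free to {d:.1f}, dM {dm:.2f}");return d,False
E
python3 - <<'E'
from rob import *
rep()
d,b=turn(14,2)
if b:
    turn(-d,2,1.);d,b=turn(-14,2)
print("dir",d,b)
E
```

```text
20.55 p [ 0.5237 -0.1993  0.1265] F [-0.09 -0.76 -0.07] M [-0.035  0.073  0.013] gap 0.0557 ff 30.0 j6 -0.433
free to 14.0, dM 0.21 22.35 p [ 0.5252 -0.199   0.1266] F [ 9.98  0.87 -2.96] M [ 0.128 -1.578  0.227] gap 0.056 ff 30.0 j6 -0.19
dir 14 False
```

```bash
python3 - <<'E'
from rob import *
move_l([.5237,-.1993,.1265],.05);hold(.15);rep()
d,b=turn(8,2);print(d,b)
move_l([.5237,-.1993,.1265],.05);hold(.15);rep()
E
```

```text
22.75 p [ 0.5252 -0.199   0.1266] F [ 8.94  0.33 -2.71] M [ 0.112 -1.496  0.162] gap 0.0561 ff 30.0 j6 -0.19
stop at 2.0, dM 0.54 23.05 p [ 0.5255 -0.1991  0.1266] F [ 5.24 -1.77 -1.28] M [-0.353 -0.617  0.697] gap 0.0557 ff 30.0 j6 -0.157
2 True
 23.45 p [ 0.5253 -0.1992  0.1266] F [10.49 -0.13 -3.5 ] M [-0.185 -1.661  0.643] gap 0.0561 ff 30.0 j6 -0.158
```

It is blocked at about 16°, with dM around 0.6 N m, so I'll go the other way.

```bash
python3 - <<'E'
from rob import *
q0=np.array(inverse_kinematics([.5237,-.1993,.1265],down(np.pi/2+np.radians(.5))))
print(q0.round(3))
for d in (12,8,4,0,-3,-6,-9,-12,-15,-18):
    q=q0.copy();q[5]+=np.radians(d);movej(q);s=rep(d)
    if d<=0 and (abs(s["moment"][2])>.4 or np.linalg.norm(s["ft_force"])>20): break
E
```

```text
[-0.424 -0.011  1.52  -0.     1.633 -0.433]
12 23.7 p [ 0.5247 -0.199   0.1266] F [ 7.73  0.78 -3.68] M [ 0.016 -1.323  0.105] gap 0.0558 ff 30.0 j6 -0.225
8 23.95 p [ 0.5237 -0.1992  0.1265] F [ 4.25  0.35 -1.81] M [-0.013 -0.626  0.01 ] gap 0.0556 ff 30.0 j6 -0.292
4 24.2 p [ 0.5231 -0.1993  0.1265] F [-0.5   0.89  0.7 ] M [0.001 0.141 0.059] gap 0.0561 ff 30.0 j6 -0.361
0 24.45 p [ 0.5233 -0.1993  0.1265] F [-0.74 -0.64 -0.2 ] M [-0.085  0.176 -0.006] gap 0.0558 ff 30.0 j6 -0.43
-3 24.7 p [ 0.5236 -0.1993  0.1265] F [-0.07  0.28 -0.08] M [-0.054  0.112  0.023] gap 0.0562 ff 30.0 j6 -0.482
-6 24.95 p [ 0.5237 -0.1993  0.1265] F [ 0.28 -0.1  -0.13] M [-0.057  0.081 -0.01 ] gap 0.0557 ff 30.0 j6 -0.535
-9 25.2 p [ 0.5237 -0.1993  0.1265] F [-0.38  0.98 -0.1 ] M [-0.089  0.026 -0.003] gap 0.0556 ff 30.0 j6 -0.587
-12 25.45 p [ 0.5237 -0.1993  0.1265] F [ 0.39 -0.02  0.62] M [-0.043  0.07  -0.034] gap 0.0559 ff 30.0 j6 -0.64
-15 25.7 p [ 0.5237 -0.1993  0.1265] F [ 0.42 -1.26 -0.15] M [-0.035  0.042  0.026] gap 0.0557 ff 30.0 j6 -0.692
-18 25.95 p [ 0.5237 -0.1993  0.1265] F [-0.23  0.48 -0.96] M [-0.054  0.034  0.013] gap 0.0559 ff 30.0 j6 -0.745
```

This way it turns freely. I'll continue to a quarter turn, then try a gentle lift.

```bash
python3 - <<'E'
from rob import *
q0=np.array([-.424,-.011,1.52,0,1.633,-.433])
q0=np.array(inverse_kinematics([.5237,-.1993,.1265],down(np.pi/2+np.radians(.5)-0)));q0[5]=-.433
d=-18
def go(to):
    global d
    while d>to:
        d-=4;q=q0.copy();q[5]+=np.radians(d);movej(q);s=state()
        if abs(s["moment"][2])>.4 or np.linalg.norm(s["ft_force"])>15: rep(f"STOP {d}");return False
    rep(d);return True
if go(-90):
    for t in range(5):
        ok=True
        for z in (.1275,.1285,.1295,.1305,.1315,.1325,.134,.136):
            move_l([.5237,-.1993,z],.03);s=state()
            if s["ft_force"][2]<-9: ok=False;rep(f"holds at {z}");break
        if ok: rep("free");break
        move_l([.5237,-.1993,.1265],.05)
        if not go(d-8): break
E
```

```text
-90 30.45 p [ 0.5237 -0.1993  0.1265] F [ 0.89 -0.3  -1.89] M [0.042 0.031 0.04 ] gap 0.0559 ff 30.0 j6 -2.0
free 32.45 p [ 0.5238 -0.1993  0.1363] F [-0.1  -0.76 -0.98] M [ 0.039 -0.025  0.012] gap 0.0559 ff 30.0 j6 -2.004
```

```bash
python3 - <<'E'
from rob import *
for z in (.145,.165,.185,.235):
    move_l([.5237,-.1993,z],.08);s=rep(z)
    if s["ft_force"][2]<-12: break
hold(.5);rep("end")
for n in("scene","side"):
    g=get_image(n);cv2.imwrite(f"pics/{n}_f.png",g["frame"])
a=cv2.imread("pics/scene_f.png")[100:260,190:400];b=cv2.imread("pics/side_f.png")[130:450,220:500]
cv2.imwrite("pics/fin.png",np.hstack([cv2.resize(a,(400,305)),cv2.resize(b,(267,305))]))
E
```

```text
0.145 32.72 p [ 0.5242 -0.1995  0.1462] F [-0.35 -0.49 -1.88] M [ 0.063  0.014 -0.004] gap 0.0557 ff 30.0 j6 -2.004
0.165 33.12 p [ 0.5241 -0.1995  0.1661] F [ 0.22 -1.13 -1.38] M [0.01  0.055 0.013] gap 0.0559 ff 30.0 j6 -2.004
0.185 33.52 p [ 0.5241 -0.1994  0.186 ] F [ 0.19  0.95 -1.22] M [ 0.068 -0.027  0.03 ] gap 0.0556 ff 30.0 j6 -2.004
0.235 34.29 p [ 0.5236 -0.1993  0.2347] F [-0.37  0.1  -1.53] M [-0.013 -0.022 -0.001] gap 0.0558 ff 30.0 j6 -2.004
end 34.79 p [ 0.5237 -0.1993  0.2349] F [ 0.22  0.01 -1.62] M [ 0.033  0.043 -0.001] gap 0.0554 ff 30.0 j6 -2.004
```

View pics/fin.png

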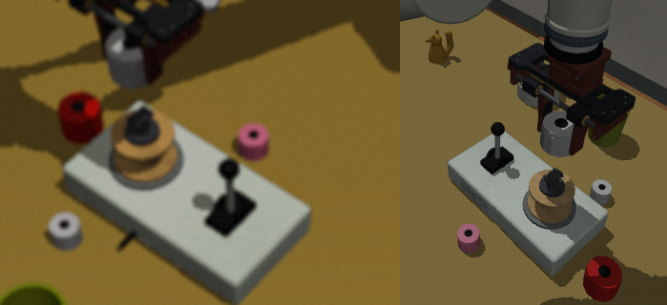

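The picture shows the bare spindle on the bobbin, the cap held level in the gripper about 10 cm above it, and the lever upright. The other things haven't moved.

```bash
python3 -c "
from bench import *
print(job_done())"
```

```text
the job is handed in; nothing more can be done
None
```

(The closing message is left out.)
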